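Lock the pastry roller with its T-key and put the key away

ROBOT

A 6-joint arm with a two-finger parallel gripper is mounted at the origin on the work surface. World frame = base frame: x ahead of the robot, y to its left, z up, the work surface at z = 0. Lengths are in m, angles in rad, forces in N, time in s.
With the tool pointing down it reaches from about 0.275 to 1 m from the base axis. Payload 8.4 kg.
Tool frame: the origin (TCP) lies on the centre line of the jaws, within the pads' length; the fingertips stand 17 mm ahead of it and the grasp point (between the pads) lies 2 mm behind it (bot.tcp_to_tips is the z of the fingertips in the tool frame, in m); z points along the fingers, y is the line along which they close (so a half turn about z gives the same grasp; the last joint's range is limited). The gripper opens to 85 mm and grips with 20 to 120 N. Pads are 22 mm wide; open, the fingers measure 114 mm over their backs; the gripper's body (76 mm by 85 mm) begins 54 mm behind the grasp point. The pads swing forward as they close: fully open they stand 13 mm farther back than shut.
Start: joints at [1.265, 0.353, 1.633, -0, 1.155, -0.002], TCP at [0.187, 0.596, 0.248] pointing down, gripper open.
Joint ranges: [-2.63, 2.63], [-0.92, 2.1], [0.06, 2.66], [-1.3, 4.44], [0, 2.69], [-3.02, 3.02]. Speed limits (rad/s): [2.22, 2.22, 2.79, 3.14, 3.14, 3.14].

INTERFACE

Orientations are given as a unit quaternion [x, y, z, w].
In Python, from workcell import bot, hand, kinematics, get_obs, vision, hand_in gives the robot as it stands. The module is installed in compiled form; this text tells all that it offers. Calls block until the motion is done:
- bot.reach(position, orientation): joint-space move of the TCP to a pose.
- bot.servo_line(position, ori=None, velocity=0.15): straight line of the TCP; ori=None keeps the orientation; velocity is the mean speed in m/s.
- bot.goto_joints(angles): joint-space move.
- hand.move_gripper(opening, strength=None): finger opening in m; strength is the grip in N (None keeps the last); returns when the fingers have stopped.
- bot.dwell(seconds).
- kinematics.solve_ik(position, orientation): joint angles nearest the present ones, or None.
- get_obs(): the state.
- vision.read_camera(name): name is "side" or "top"; returns a dict with "frame" (420x560x3 uint8, red, green, blue), "intrinsics" (3x3 intrinsics, pixels), "view" (4x4, takes a point from world to camera coordinates). Camera axes: x right, y down, z forward; pixel columns grow to the right and rows downward; lengths in m; the calibration is good to about 2 mm. A picture is of the moment at which its call begins. There is no depth.
A pose or a line that the arm cannot do raises bot.IKError and nothing moves.
- hand_in(): hands the job in; it is judged then, once.
The state is a dict: "time_s": time; "joint_pos": joint angles; "joint_vel": joint speeds; "joint_efforts": joint torques, N m; "position": TCP position; "orientation": TCP orientation; "wrist_force": force on the tool from outside, world axes, zero at the start; "ft_torque": the same for the moment, N m; "gripper_width": finger opening in m; "grip_force": force on a finger pad.
Only numpy, scipy, OpenCV 4.12 (cv2) and the standard library are available. Lean on these libraries where they do the work, as an engineer would, in place of code of your own. Each camera call takes 0.05 s, during which the arm holds its last target. There are 200 camera calls.

TASK

Lock the gap of the pastry roller: with its T-shaped key, turn the spindle clockwise (seen from above) to the first click, and let go so that the key stands by itself in the spindle. Take a fresh hold of the key's bar and turn on clockwise past the second click until it stops, then pull the key out and stand it blade down, fully home, in the flat slot of the wooden tool block. Leave the two cutters, the bowl and the scraper where they are.

Things in the scene. Friction and masses are not known exactly. Their poses are not given: they have to be found in the camera images.
- roller: Fixed steel pastry roller. Origin on the bench under the spindle's vertical axis. Spindle cheek 130 (x) x 100 (y) x 85 mm tall, centred there; two rollers run from it along +y (50 to 250 mm, top 80 mm) to a far cheek 100 mm tall (y 250 to 280 mm). Dark foot plate 190 mm in x, y -50 to 280 mm, 12 mm thick. Three black studs round the spindle mark its notches.
- spindle (a joint): Turn of the lock spindle about the vertical axis, rad, growing clockwise seen from above: 0 at the start, a stop; notches (clicks) at 0, 1.2 and 2.4; firm stop at 2.4. Leaving a notch takes up to 0.25 N m; past half way (0.6, 1.8) it snaps on by itself into the next notch and stays there.
- spindle_mouth (a point): Centre of the slot's mouth on top of the spindle's steel boss, on its axis, 136 mm above the bench. Boss 46 (x) x 30 (y) x 45 mm tall on a disc 68 mm wide, white pointer at its -x side. Slot 28 mm along the point's x, 10 mm along y, 40 mm deep. The point turns with the spindle; at joint 0 its x is the roller's x.
- key: Loose T-shaped key, about 0.2 kg, 132 mm long, at first standing in the spindle's slot. Origin at the blade's tip, z up to the bar. Steel blade 26 (x) x 8 mm (y), last 8 mm narrowed to 20 x 6. Wooden crossbar 84 mm along x, 14 mm along y, from 114 to 132 mm above the tip. The same after half a turn about z. Play in the spindle about 0.08 rad either way.
- key_bar (a point): Centre of the key's crossbar, 123 mm above the blade tip, on the spindle's axis while the key is in it; axes as the key. Grip here from above, fingers closing along y.
- block: Fixed pale plywood tool block 70 (x) x 120 (y) x 70 mm tall, origin at the centre of its underside. It has one flat slot at x 0, y +30 mm and two round 13 mm holes at the other end, too small for the key.
- slot_floor (a point): Centre of the floor of the block's flat slot, 10 mm above the bench; the slot is 31 mm along x, 13 mm along y, 60 mm deep, with its mouth at 70 mm above the bench and a 3 mm chamfer. Axes as the block.
- cutter_round: Loose round steel cookie cutter, diameter 72 mm, 28 mm tall, origin at the centre of its underside. Bystander.
- cutter_hex: Loose six-sided steel cookie cutter, about 68 mm across, 26 mm tall, origin at the centre of its underside. Bystander.
- bowl: Loose white bowl, rim diameter 100 mm, 50 mm tall, origin at the centre of its underside. Bystander.
- scraper: Loose steel bench scraper with a wooden grip, lying, about 110 x 120 mm, 22 mm tall, origin at the middle of its underside. Bystander.
Things that resemble listed ones, but are neither listed nor needed, are in the scene too. What is shaped like the key but black or blue is not meant.

How it is judged:
On the way, in this order (a step that is already met when the one before it is completed fails the run):
1. the spindle rests in its first notch past the start (1.2 rad, within 0.2) and the key stands in it, let go of (value of joint spindle between 1 and 1.4 rad and z of key in the frame of spindle_mouth below -0.02 m and horizontal distance between key and spindle_mouth below 0.01 m and contact force between the fingers and key below 0.1 N), for 0.2 s.
2. the spindle is turned past its second click to the stop (over 2.25 rad) with the key still in it (value of joint spindle above 2.25 rad and z of key in the frame of spindle_mouth below -0.02 m and horizontal distance between key and spindle_mouth below 0.01 m), for 0.2 s.
At the end, for the whole second after the job is handed in: The spindle stays at its last notch (over 2.25 rad), and the key stands at rest in the block's flat slot, blade tip within 6 mm of the slot's floor in height and 12 mm of its centre, bar up, tilted less than 0.2 rad (value of joint spindle above 2.25 rad and distance between key and slot_floor below 0.012 m and z of key in the frame of slot_floor below 0.006 m and angle between key's own z axis and vertical below 0.2 rad and linear speed of key below 0.02 m/s); the robot touches nothing.
It fails at once if a cutter, the bowl or the scraper is moved more than 30 mm (distance of any of cutter_round, cutter_hex, bowl, scraper from where it was at the start of the episode above 0.03 m).
It also fails if it takes over 72 s, if anything falls off the work surface, if the arm or the gripper's body presses on something with over 40 N, if the wrist force passes 120 N, or if a joint passes its speed limit or range.

## Working session

There is one attempt and no reset: what is moved stays moved. The work goes in short steps, each a Python script; the robot and the scene stay as the last script left them, time stands still between calls to the robot, and variables do not carry over. Pictures are saved under pics/ and viewed, at most 10 in all, crops included, and the job is handed in when it is done.

```bash
mkdir -p pics; python3 - <<'E'
from workcell import bot,hand,get_obs,vision
import cv2,numpy as np
for n in("side","top"):
    r=vision.read_camera(n); cv2.imwrite(f"pics/{n}0.png",r["frame"][:,:,::-1]); print(n,r["intrinsics"].tolist(),r["view"].round(4).tolist())
    np.savez(f"{n}0.npz",**r)
o=get_obs(); print(o["time_s"],o["orientation"],o["gripper_width"],bot.tcp_to_tips)
E
```

```text
side [[478.92240831321504, 0.0, 278.08673396111413], [0.0, 478.92240831321504, 214.06528516488333], [0.0, 0.0, 1.0]] [[-0.9834, -0.1807, -0.013, 0.5401], [-0.1326, 0.767, -0.6278, 0.242], [0.1235, -0.6157, -0.7783, 1.0882], [0.0, 0.0, 0.0, 1.0]]
top [[532.1819442447195, 0.0, 274.74932488386986], [0.0, 532.1819442447195, 196.93361685841205], [0.0, 0.0, 1.0]] [[0.074, -0.9973, 0.0017, -0.1331], [-0.9769, -0.0728, -0.2008, 0.5663], [0.2003, 0.0132, -0.9796, 1.3828], [0.0, 0.0, 0.0, 1.0]]
0.1 [ 1.51293242e-01  9.88488715e-01 -6.38101777e-04 -9.43320112e-05] 0.08539717713473564 0.017
```

View pics/side0.png

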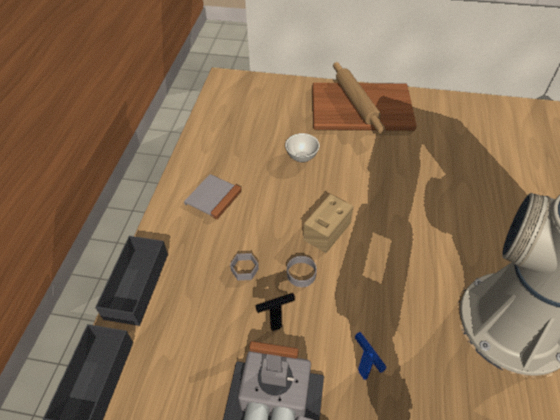

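View pics/top0.png

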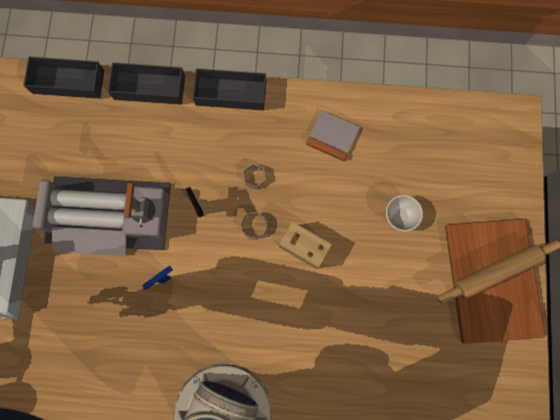

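Side: roller at bottom with the brown key bar at about (275,350), block at (328,220), black decoy (276,310), blue decoy (369,355). Top: bar at (129,200), block (305,245), with its two dark holes at (311,252)/(320,246). I'll zoom in on the block and spindle.

```bash
cat > h.py <<'E'
import cv2,numpy as np
def load(n,t="0"): return dict(np.load(f"{n}{t}.npz"))
def proj(r,P):
    P=np.atleast_2d(P); c=P@r["view"][:3,:3].T+r["view"][:3,3]; p=c@r["intrinsics"].T; return p[:,:2]/p[:,2:]
def ray(r,uv):
    R=r["view"][:3,:3];o=-R.T@r["view"][:3,3]; d=R.T@np.linalg.solve(r["intrinsics"],[*uv,1]); return o,d/np.linalg.norm(d)
def plane(r,uv,z):
    o,d=ray(r,uv); return o+d*(z-o[2])/d[2]
def tri(ra,a,rb,b):
    o1,d1=ray(ra,a);o2,d2=ray(rb,b)
    s=np.linalg.lstsq(np.c_[d1,-d2],o2-o1,rcond=None)[0]
    p,q=o1+s[0]*d1,o2+s[1]*d2; return (p+q)/2,np.linalg.norm(p-q)
def barmask(r):
    h=cv2.cvtColor(r["frame"],cv2.COLOR_RGB2HSV); return cv2.inRange(h,(3,130,60),(14,255,255))
def rects(m,amin=60):
    return [(cv2.minAreaRect(c),cv2.contourArea(c),cv2.boundingRect(c)) for c in cv2.findContours(m,0,1)[0] if cv2.contourArea(c)>amin]
E
python3 - <<'E'
from h import *
s,t=load("side"),load("top")
for r in(s,t):
    for q in rects(barmask(r)):
        if q[1]<1500: print(np.round(q[0][0],1),np.round(q[0][1],1),round(q[0][2],1),q[1],q[2])
    print()
def crop(r,x,y,w,h,f): return cv2.resize(r["frame"][y:y+h,x:x+w,::-1],None,fx=f,fy=f,interpolation=cv2.INTER_CUBIC)
a=np.hstack([crop(s,225,330,100,75,4),crop(t,100,170,100,75,4)]);b=np.hstack([crop(s,290,185,80,60,5),crop(t,268,215,80,60,5)])
cv2.imwrite("pics/c.png",np.vstack([a,b]))
E
```

```text
[273.3 349. ] [49.3 10.6] 9.1 443.0 (249, 341, 50, 17)
[226.  201.5] [ 9.1 40.6] 41.6 313.0 (211, 184, 30, 35)

[128.4 199.9] [ 6.7 34.4] 6.0 186.0 (124, 183, 10, 35)
[326.3 148.7] [42.8  8.7] 24.0 318.5 (306, 137, 42, 24)
```

View pics/c.png

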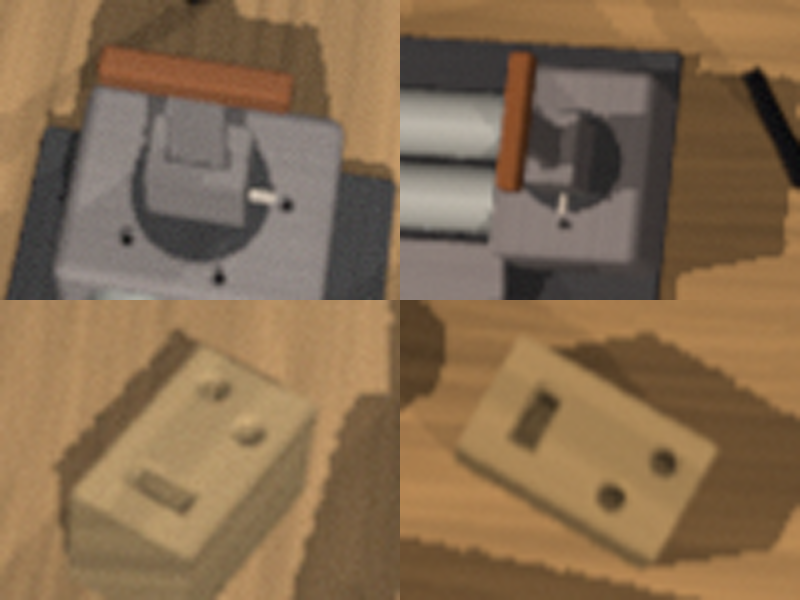

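The crops show the slot mouth at side (323,223) / top (295,238.6), the bar lying along roughly world x, and the pointer towards -x. Triangulate now.

```bash
python3 - <<'E'
from h import *
s,t=load("side"),load("top")
print("bar",tri(s,(273.3,349.),t,(128.4,199.9)))
def ends(q):
    (c,(w,h),a)=q[0]; b=cv2.boxPoints(q[0]); 
    e=sorted([(np.linalg.norm(b[i]-b[(i+1)%4]),i) for i in range(4)])[:2]
    return [ (b[i]+b[(i+1)%4])/2 for _,i in e]
for r,a in((s,(273,349)),(t,(128,200))):
    q=min(rects(barmask(r)),key=lambda q:np.hypot(*(np.array(q[0][0])-a)))
    E=[plane(r,e,.219) for e in ends(q)]; E.sort(key=lambda p:p[0]); d=E[1]-E[0]; print("bar ends",np.round(E,4).tolist(),np.linalg.norm(d),np.arctan2(d[1],d[0]))
for n,a,b in(("slot",(323,223.2),(295,238.6)),("A",(329,194),(293,222.6)),("B",(353,207),(331.6,244.4)),("C",(328,237),(319,267.6)),("D",(304,224),(279.6,245))):
    pass
S=np.array([(195,345),(315,410),(190,560),(70,495)])/5+[290,125]
T=np.array([(525,338),(718,447),(655,563),(458,450)])/5+[188,155]
ps=[plane(s,x,.07) for x in S];pt=[plane(t,x,.07) for x in T]
print(np.round(ps,4),np.round(pt,4),sep="\n")
print("slot",tri(s,(323,223.2),t,(295,238.6)),plane(s,(323,223.2),.07),plane(t,(295,238.6),.07))
# holes
H=[tri(s,np.array(a)/5+[290,125],t,np.array(b)/5+[188,155]) for a,b in(((214,390),(663,462)),((249,432),(611,497)))]
print(H)
for p in("side","top"):
  r=load(p)
  st={"side":[(286,204.5),(126,237.5),(219,277)],"top":[(565,224)]}[p]
  print([plane(r,np.array(x)/4+([225,330] if p=="side" else [0,170]),.088).round(4) for x in st])
E
```

```text
bar (array([0.50785475, 0.25516137, 0.22122191]), np.float64(0.00022362992122193287))
bar ends [[0.4656, 0.2537, 0.219], [0.5507, 0.2547, 0.219]] 0.08516048260836179 0.010580506004350457
bar ends [[0.4667, 0.2546, 0.219], [0.5504, 0.2568, 0.219]] 0.08366920057675224 0.026096564006157046
[[ 0.4593 -0.2466  0.07  ]
 [ 0.3945 -0.2133  0.07  ]
 [ 0.4458 -0.1089  0.07  ]
 [ 0.5087 -0.1383  0.07  ]]
[[ 0.5063 -0.1444  0.07  ]
 [ 0.4559 -0.2497  0.07  ]
 [ 0.3928 -0.2201  0.07  ]
 [ 0.4442 -0.1132  0.07  ]]
slot (array([ 0.4638556 , -0.15256171,  0.06534462]), np.float64(0.0016323646645266087)) [ 0.46287943 -0.14874721  0.07      ] [ 0.46408003 -0.15251993  0.07      ]
[(array([ 0.44635953, -0.22160747,  0.06561806]), np.float64(8.852110434010789e-06)), (array([ 0.42579526, -0.19523334,  0.06763237]), np.float64(0.00018621905292774872))]
[array([0.4652, 0.2553, 0.088 ]), array([0.5376, 0.2843, 0.088 ]), array([0.4907, 0.2946, 0.088 ])]
[array([0.465 , 0.2516, 0.088 ])]
```

Bar centre (0.508, 0.255, 0.221), length 84 mm, matches the text. The block slot is at about (0.464, -0.152), block yaw -0.447. Go for the first grasp.

```bash
cat >> h.py <<'E'
def Q(y): return [np.cos(y/2),np.sin(y/2),0,0]
def st(tag=""):
    from workcell import get_obs
    o=get_obs(); x,y=o["orientation"][:2]
    print(tag,round(o["time_s"],2),np.round(o["position"],4),"yaw",round(2*np.arctan2(y,x),3),"F",np.round(o["wrist_force"],1),"T",np.round(o["ft_torque"],2),"w",round(o["gripper_width"],4),"g",round(o["grip_force"],1),"j6",round(o["joint_pos"][5],2))
    return o
def snap(n,tag):
    from workcell import vision
    r=vision.read_camera(n); np.savez(f"{n}{tag}.npz",**r); return r
E
python3 - <<'E'
from h import *
from workcell import bot,hand
y0=np.pi+.02
bot.reach([.508,.255,.30],Q(y0)); st("above")
bot.servo_line([.508,.255,.217]); st("at")
hand.move_gripper(0.0,40); st("grip")
E
```

```text
above 1.82 [0.5077 0.2557 0.2998] yaw 3.162 F [-0.7  0.3 -0.3] T [ 0.    0.02 -0.  ] w 0.0856 g 0.0 j6 -1.13
at 2.52 [0.5083 0.2555 0.2176] yaw 3.162 F [-0.5  0.5  0.1] T [-0.01 -0.04 -0.04] w 0.0854 g 0.0 j6 -1.13
grip 3.17 [0.5082 0.2549 0.2173] yaw 3.162 F [ 0.2 -1.   4. ] T [-0.3   0.05  0.01] w 0.0134 g 42.0 j6 -1.13
```

```bash
python3 - <<'E'
from h import *
from workcell import bot,hand
y0=np.pi+.02
for d in(.3,.6,.9,1.2,1.26):
    bot.reach([.508,.255,.217],Q(y0-d)); st(d)
hand.move_gripper(.085); bot.dwell(.3); st("open")
bot.servo_line([.508,.255,.30]); bot.dwell(.2)
bot.reach([.35,.05,.35],Q(y0-1.2)); st("away")
s,t=snap("side","1"),snap("top","1")
def crop(r,x,y,w,h,f): return cv2.resize(r["frame"][y:y+h,x:x+w,::-1],None,fx=f,fy=f,interpolation=cv2.INTER_CUBIC)
cv2.imwrite("pics/d.png",np.hstack([crop(s,225,330,100,75,4),crop(t,100,170,100,75,4)]))
for r in(s,t):
    for q in rects(barmask(r)):
        if q[1]<1500: print(np.round(q[0][0],1),np.round(q[0][1],1),round(q[0][2],1),q[1])
E
```

```text
0.3 3.57 [0.5081 0.2545 0.2173] yaw 2.861 F [-0.8 -2.8  4.4] T [-0.8   0.12  0.17] w 0.0132 g 42.4 j6 -0.83
0.6 3.96 [0.5081 0.2544 0.2173] yaw 2.561 F [-1.  -4.2  5.9] T [-0.88  0.12  0.03] w 0.0132 g 42.4 j6 -0.53
0.9 4.35 [0.5079 0.2544 0.2173] yaw 2.262 F [-1.7 -4.6  6.3] T [-0.93  0.23 -0.18] w 0.0137 g 42.5 j6 -0.23
1.2 4.74 [0.508  0.2545 0.2173] yaw 1.962 F [-1.  -4.1  5.4] T [-0.9   0.26 -0.04] w 0.0133 g 42.4 j6 0.07
1.26 4.99 [0.508  0.2545 0.2173] yaw 1.903 F [-0.3 -3.4  5.9] T [-0.82  0.26  0.  ] w 0.013 g 42.4 j6 0.13
open 5.98 [0.508 0.255 0.217] yaw 1.902 F [ 0.3 -0.9 -0.6] T [-0.05 -0.    0.02] w 0.0851 g 0.0 j6 0.13
away 7.91 [0.3508 0.0504 0.3501] yaw 1.961 F [-0.   0.2 -0.4] T [ 0.07 -0.02  0.06] w 0.0849 g 0.0 j6 -0.25
[273.5 349.8] [49.2  8.5] 80.1 332.0
[226.  201.4] [ 9.1 40.5] 41.2 313.5
[371.   97.5] [29. 24.] 90.0 350.5
[128.3 200.2] [ 5.6 34.5] 74.4 154.5
[326.3 148.7] [42.8  8.5] 24.0 310.5
```

View pics/d.png

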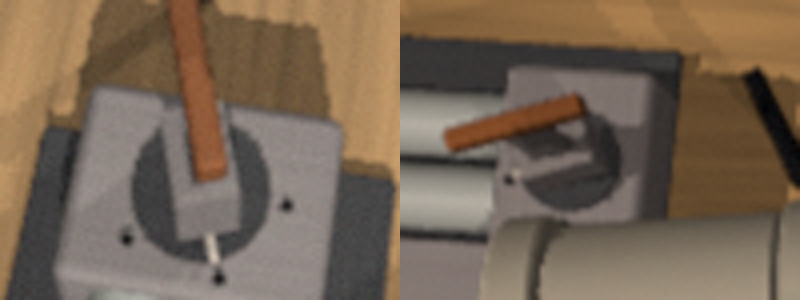

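The pointer is on the middle stud, and the key stands free with its bar turned about 68°. The first click is done. Take a fresh hold and turn to the stop.

```bash
python3 - <<'E'
from h import *
from workcell import bot,hand
y1=np.pi+.02-1.2
bot.reach([.508,.255,.30],Q(y1)); bot.servo_line([.508,.255,.217]); st("at")
hand.move_gripper(0.0,40); st("grip")
for d in(.3,.6,.9,1.2,1.27):
    bot.reach([.508,.255,.217],Q(y1-d)); st(d)
bot.dwell(.4); st("held")
E
```

```text
at 9.73 [0.5085 0.2549 0.2181] yaw 1.961 F [-0.7  0.6  0.2] T [-0.04 -0.04 -0.  ] w 0.0853 g 0.0 j6 0.07
grip 10.38 [0.5079 0.255  0.2172] yaw 1.962 F [-1.6 -0.2  3.8] T [-0.14  0.4   0.02] w 0.0134 g 40.2 j6 0.07
0.3 10.77 [0.5079 0.2549 0.2172] yaw 1.666 F [-2.9 -1.7  5.3] T [-0.29  0.43  0.11] w 0.0133 g 40.3 j6 0.37
0.6 11.16 [0.5081 0.2549 0.2172] yaw 1.369 F [-0.3 -1.3  5.6] T [-0.42  0.28  0.05] w 0.0134 g 40.3 j6 0.66
0.9 11.55 [0.5083 0.2549 0.2172] yaw 1.071 F [-0.3 -3.2  4.5] T [-0.55  0.02 -0.19] w 0.0135 g 40.3 j6 0.96
1.2 11.94 [0.5082 0.2549 0.2172] yaw 0.772 F [-1.3 -2.2  6.1] T [-0.46  0.14  0.  ] w 0.0134 g 40.2 j6 1.26
1.27 12.19 [0.5083 0.2547 0.2172] yaw 0.702 F [-0.7 -1.3  5.7] T [-0.76  0.05  0.03] w 0.0134 g 40.2 j6 1.33
held 12.59 [0.5083 0.2547 0.2172] yaw 0.702 F [-0.4 -2.8  5.7] T [-0.74  0.02 -0.03] w 0.0137 g 40.2 j6 1.33
```

```bash
python3 - <<'E'
from h import *
from workcell import bot,hand
y1=np.pi+.02-1.2
for d in(1.33,1.38):
    bot.reach([.508,.255,.217],Q(y1-d)); o=st(d)
    if abs(o["ft_torque"][2])>.3: break
bot.dwell(.4)
bot.reach([.508,.255,.217],Q(y1-1.2)); st("relax")
hand.move_gripper(0.0,70)
for z in(.232,.27,.32): bot.servo_line([.508,.255,z],velocity=.08); st(z)
snap("side","2");snap("top","2")
a,b=load("side","2"),load("top","2")
cv2.imwrite("pics/e.png",np.hstack([cv2.resize(r["frame"][y:y+150,x:x+133,::-1],None,fx=3,fy=3) for r,x,y in((a,210,270),(b,80,150))]))
E
```

```text
1.33 12.84 [0.5083 0.2547 0.2173] yaw 0.643 F [-1.1 -2.8  5.3] T [-0.74 -0.03  0.57] w 0.0131 g 40.6 j6 1.39
relax 13.49 [0.5083 0.2549 0.2172] yaw 0.773 F [-0.  -1.7  5.4] T [-0.49  0.11 -0.  ] w 0.0132 g 40.2 j6 1.26
0.232 14.05 [0.508  0.255  0.2324] yaw 0.764 F [ 0.3 -0.9 -2.1] T [-0.19  0.01  0.05] w 0.0126 g 68.4 j6 1.27
0.27 14.68 [0.5079 0.255  0.27  ] yaw 0.762 F [-0.   0.8 -2.6] T [ 0.04 -0.05  0.05] w 0.0129 g 68.3 j6 1.27
0.32 15.45 [0.5078 0.2549 0.3197] yaw 0.762 F [ 0.2 -0.9 -2.4] T [ 0.01  0.02 -0.02] w 0.0129 g 68.3 j6 1.27
```

View pics/e.png

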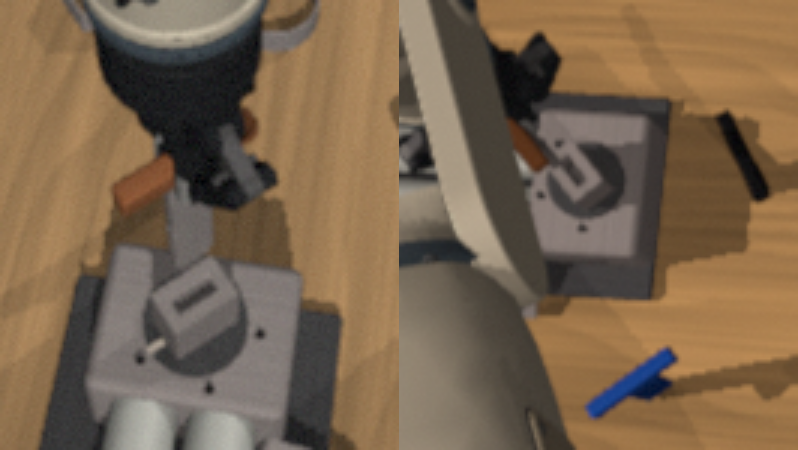

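The third stud is reached (firm stop, 0.57 N m), the key is out and upright in the grip. Carry it above the slot and check from near.

```bash
python3 - <<'E'
from h import *
from workcell import bot
yb=np.pi-.447
bot.reach([.464,-.1525,.32],Q(yb)); bot.servo_line([.464,-.1525,.209],velocity=.15); st()
snap("side","3");snap("top","3")
a,b=load("side","3"),load("top","3")
for r in(a,b): print(proj(r,[[.464,-.1525,.07],[.464,-.1525,.088]]).round(1).tolist())
cv2.imwrite("pics/f.png",np.hstack([cv2.resize(r["frame"][y:y+110,x:x+100,::-1],None,fx=4,fy=4,interpolation=cv2.INTER_CUBIC) for r,x,y in((a,280,150),(b,250,190))]))
E
```

```text
18.75 [ 0.4646 -0.1526  0.2097] yaw 2.695 F [ 0.6  0.1 -2.9] T [-0.    0.03 -0.03] w 0.0125 g 68.4 j6 -1.44
[[322.7, 222.0], [323.2, 217.4]]
[[295.0, 238.6], [295.3, 237.8]]
```

View pics/f.png

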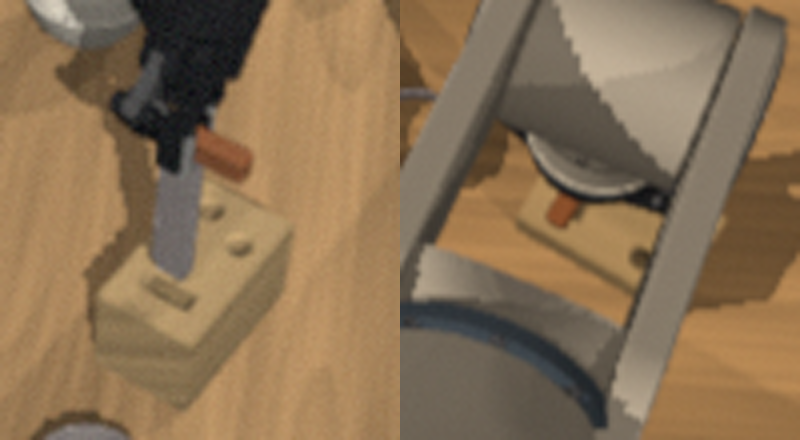

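Side view: the blade tip hangs at about (324,219), right above the slot centre (322.5,222.7), aligned with it. Descend with force checks, nudging y by +1.5 mm.

```bash
python3 - <<'E'
from h import *
from workcell import bot
for z in(.196,.190,.184,.178,.170,.155,.142,.135):
    bot.servo_line([.4637,-.151,z],velocity=.05); o=st(z)
    if o["wrist_force"][2]>10 or np.hypot(*o["wrist_force"][:2])>12: print("stop");break
E
```

```text
0.196 19.26 [ 0.4634 -0.1509  0.1956] yaw 2.695 F [ 0.5  0.4 -2.4] T [-0.    0.02 -0.02] w 0.0129 g 68.4 j6 -1.44
0.19 19.52 [ 0.4635 -0.1509  0.1896] yaw 2.695 F [ 0.5 -1.2 -1.9] T [ 0.02 -0.06 -0.03] w 0.0126 g 68.4 j6 -1.44
0.184 19.79 [ 0.4634 -0.1509  0.1836] yaw 2.695 F [-0.3  0.5 -1.4] T [ 0.01  0.05 -0.03] w 0.0127 g 68.4 j6 -1.44
0.178 20.06 [ 0.4634 -0.1509  0.1776] yaw 2.695 F [ 1.5  0.3 -2.3] T [0.04 0.03 0.02] w 0.0126 g 68.4 j6 -1.44
0.17 20.37 [ 0.4634 -0.1509  0.1696] yaw 2.695 F [ 0.3 -0.1 -1.4] T [-0.02  0.01  0.02] w 0.0127 g 68.4 j6 -1.44
0.155 20.82 [ 0.4635 -0.1509  0.1546] yaw 2.695 F [-0.5  0.3 -1.5] T [-0.01  0.02 -0.05] w 0.0127 g 68.4 j6 -1.44
0.142 21.23 [ 0.4634 -0.1509  0.1416] yaw 2.695 F [ 0.8  0.3 -2. ] T [ 0.01  0.01 -0.01] w 0.013 g 68.4 j6 -1.44
0.135 21.52 [ 0.4635 -0.1509  0.1347] yaw 2.695 F [-1.7 -0.2 -2.2] T [-0.   -0.   -0.01] w 0.013 g 68.4 j6 -1.44
```

```bash
python3 - <<'E'
from h import *
from workcell import bot,hand
for z in(.1325,.131,.130,.129,.128):
    bot.servo_line([.4637,-.151,z],velocity=.03); o=st(z)
    if o["wrist_force"][2]>4: break
hand.move_gripper(.085); st("open"); bot.dwell(.3)
bot.servo_line([.4637,-.151,.25]); bot.reach([.35,.1,.4],Q(np.pi-.447)); bot.dwell(.3); st("away")
a,b=snap("side","4"),snap("top","4")
for r in(a,b):
    print([(np.round(q[0][0],1),np.round(q[0][1],1)) for q in rects(barmask(r)) if q[1]<1500])
cv2.imwrite("pics/g.png",np.hstack([cv2.resize(r["frame"][:,:,::-1],(400,300)) for r in(a,b)]))
E
```

```text
0.1325 21.77 [ 0.4637 -0.151   0.1324] yaw 2.695 F [ 0.3 -0.3 -2. ] T [ 0.01  0.   -0.03] w 0.0129 g 68.4 j6 -1.44
0.131 22.02 [ 0.4641 -0.1511  0.1314] yaw 2.695 F [ 0.3 -0.3  2.9] T [-0.08  0.17  0.03] w 0.013 g 69.1 j6 -1.44
0.13 22.27 [ 0.4646 -0.1514  0.1313] yaw 2.695 F [-2.9  0.4 14.4] T [ 0.09  0.61 -0.06] w 0.0126 g 70.8 j6 -1.44
open 22.96 [ 0.4637 -0.151   0.1299] yaw 2.695 F [ 0.  -0.1  0.4] T [-0.02 -0.   -0.08] w 0.085 g 0.0 j6 -1.44
away 25.7 [0.3503 0.0996 0.3996] yaw 2.694 F [ 0.4  0.5 -0.8] T [ 0.   -0.03 -0.03] w 0.085 g 0.0 j6 -0.85
[(array([323.5, 206. ]), array([34. ,  8.5])), (array([226. , 201.5]), array([ 9. , 40.7])), (array([372.7, 102. ]), array([29.3, 37.3]))]
[(array([295.4, 235.2]), array([ 6.3, 33.2])), (array([326.3, 148.7]), array([42.8,  8.7]))]
```

View pics/g.png

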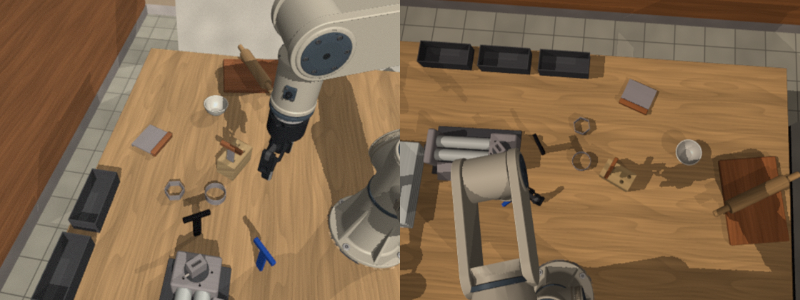

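The key stands in the block, the bystanders are unmoved, and the arm is clear. Floor contact came at TCP 0.1314 (expected 0.131). One height check, then hand in.

```bash
python3 - <<'E'
from h import *
from workcell import hand_in
p=tri(load("side","4"),(323.5,206),load("top","4"),(295.4,235.2)); print(p)
if abs(p[0][2]-.133)<.008 and np.hypot(*(p[0][:2]-[.4637,-.151]))<.008: print(hand_in())
E
```

```text
(array([ 0.46527677, -0.15109198,  0.13276972]), np.float64(0.001003581635889261))
the job is handed in; nothing more can be done
None
```

The job is handed in: the spindle is locked at its last notch (firm stop felt), and the key stands fully home in the block's flat slot (bar centre measured at 0.133 m, as expected), with the cutters, bowl and scraper looking unmoved in the last pictures.

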